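Collar the jar carousel and bring the bottle to the front

ROBOT

A 6-joint arm with a two-finger parallel gripper is mounted at the origin on a cart in front of the work surface, level with it; the furniture and walls round the work are solid. World frame = base frame: x ahead of the robot, y to its left, z up, the work surface at z = 0. Lengths are in m, angles in rad, forces in N, time in s.
With the tool pointing down it reaches from about 0.325 to 0.925 m from the base axis. Payload 3.1 kg.
Tool frame: the origin (TCP) lies midway between the tips of the shut fingers; the grasp point (between the pads) lies 19 mm behind it (env.grip_depth is the distance from the TCP to the grasp point, in m); z points along the fingers, y is the line along which they close (so a half turn about z gives the same grasp; the last joint's range is limited). The gripper opens to 85 mm and grips with 20 to 120 N. Pads are 22 mm wide; open, the fingers measure 114 mm over their backs; the gripper's body (76 mm by 85 mm) begins 54 mm behind the grasp point. The pads swing forward as they close: fully open they stand 13 mm farther back than shut.
Start: joints at [-1.292, 0.217, 1.613, -0, 1.311, -0.112], TCP at [0.238, -0.578, 0.231] pointing down, gripper open.
Joint ranges: [-2.75, 2.75], [-0.78, 2.1], [0.31, 2.55], [-1.13, 4.27], [0.13, 2.63], [-2.58, 2.58]. Speed limits (rad/s): [2.79, 2.79, 3.14, 3.14, 3.14, 3.14].

INTERFACE

Orientations are given as a rotation vector (axis times angle).
In Python, from workcell import env, eyes gives the robot as it stands. The module is installed in compiled form; this text tells all that it offers.
- The arm moves only by the tool arm_command, never from a script. Its argument "series" is a list of rows, each an object of numbers: "ax", "ay", "az": the turn, a rotation vector about the tool's x, y, z in rad; "dx", "dy", "dz": the shift along the tool's x, y, z in cm; "grip": the closure, from 0 (fully open) to 1 (shut). A call has 1 to 10 rows; each row shifts and turns the commanded pose from where the row before left it, along the tool's axes as they then stand; what a row does not reach is not made up. A row lasts 1/10 s, in which the tool goes at most 50 mm and 8.59 degrees, less where a joint would pass 70% of its speed; a pose out of reach is approached as far as the arm can. A call with a gripper value outside its range is refused whole. The fingers move at their own pace and stop on an object; "force" is the grip in N (left out, the last holds). Time passes only in rows, so rows that do not move let the fingers close. It gives the time, the measured TCP pose, the force, the opening and the grip force at its end, in the units of the state.
- env.read_state(): the state, without advancing time (a new reading comes with each control period).
- eyes.read_camera(name): name is "side" or "top"; returns the picture (480x640x3 uint8, red, green, blue); there is no depth.
- eyes.camera_model(name): a dict with "K" (3x3 intrinsics, pixels), "camera_from_world" (4x4, takes a point from world to camera coordinates). Camera axes: x right, y up, looking along -z (the intrinsics and any distortion apply to the point x, -y, -z); pixel columns grow to the right and rows downward; lengths in m; the calibration is good to about 2 mm. A picture is of the moment at which its call begins. camera_model takes no time and is no camera call.
- env.job_done(): hands the job in; it is judged then, once.
The state is a dict: "time_s": time; "joints": joint angles; "joint_vel": joint speeds; "joint_efforts": joint torques, N m; "ee_pos": TCP position; "eef_rot": TCP orientation; "ft_force": force on the tool from outside, world axes, zero at the start; "ft_torque": the same for the moment, N m; "grip_width": opening from 0.0 (shut) to 1.0 (fully open); "gripper_force": force on a finger pad.
Only numpy, scipy, OpenCV 4.12 (cv2) and the standard library are available. Lean on these libraries where they do the work, as an engineer would, in place of code of your own. Each camera call takes 0.05 s, during which the arm holds its last target. There are 200 camera calls.

TASK

Slide the loose steel collar over the spindle of the jar carousel so that it sits flat on the hub, and let go of it. Then take the tall grip post on the turntable and turn the carousel until the bottle, the tallest of the four containers on it, faces front, in line with the pointer on the base, and finish still gripping the post, holding the turntable still there. Keep the bottle and jars standing in their wells and leave the other things on the counter alone.

Things in the scene. Friction and masses are not known exactly. Their poses are not given: they have to be found in the camera images.
- carousel_base: fixed round steel base of the tabletop jar carousel, 190 mm across, on the counter. Origin: centre of its underside, on the turning axis. Its -x axis points to the carousel's front, where a flat pointer tab sticks out from under the turntable. A fixed upright spindle, 16 mm in diameter with a rounded tip, stands on its axis
- pointer_tip (a point): tip of the flat pointer tab on the base, 137 mm from the turning axis; the direction from the axis to this point is the carousel's front
- front_seat (a point): point 65 mm from the turning axis, straight towards the pointer and 30 mm above the counter: where the centre of the underside of the bottle is when the bottle faces front
- hub_top (a point): on the turning axis, 120 mm above the counter: the flat top of the turntable's central hub (30 mm in diameter), out of which the spindle sticks 38 mm; the collar sits here
- spindle_top (a point): rounded tip of the spindle, 158 mm above the counter, on the turning axis
- turntable (a joint): angle of the round wooden turntable, rad: 0 at the start, growing anticlockwise from above, 6 rad free either way; light friction, no spring, stays where left. 210 mm across, its top 30 mm above the counter; four shallow rimmed wells, 57 mm inside and 9 mm deep, every 90 degrees, centres 65 mm from the axis
- grip_post: upright steel post on the turntable, turning with it, 85 mm from the axis, 45 degrees between two wells: the handle to turn it by. Origin: centre of its foot, 30 mm above the counter. 138 mm tall (46 mm above the bottle's top); its round grip, 16 mm in diameter, is the part 94 to 134 mm above its origin; the shaft below is 12 mm
- white_bottle: the only bottle on the carousel: opaque, with a narrower neck below its cap, 53 mm in diameter and 92 mm tall, so the tallest of the four containers. Stands loose in one of the wells, any of the four. Origin: centre of its underside; z up
- collar: plain steel retaining collar: a ring 44 mm outside, bore 21 mm, 34 mm high, about 80 g, standing flat on the counter to the right of the carousel at the start. Origin: centre of its underside; z along the bore
- mug: mug with handle, 92x127x95 mm, left; bystander. Origin: centre of its underside
- sticky_notes: pad of sticky notes 50x51x13 mm, front left; bystander. Origin: centre of its underside
- calculator: desk calculator 118x68x16 mm, right; bystander. Origin: centre of its underside
- white_spoon: white spoon, 137x42x21 mm, lying near the front edge of the counter; bystander. Origin: centre of its underside
- jar_1: straight-sided screw-lid glass jar, 50 mm in diameter, 70 mm tall, loose in one of the wells. Origin: centre of its underside; z up
- jar_2: straight-sided screw-lid glass jar, 50 mm in diameter, 70 mm tall, loose in one of the wells. Origin: centre of its underside; z up
- jar_3: straight-sided screw-lid glass jar, 50 mm in diameter, 70 mm tall, loose in one of the wells. Origin: centre of its underside; z up
There are look-alikes about, which are no part of the job. What is shaped like the collar but blue or green is not meant.

How it is judged:
On the way, in this order (a step that is already met when the one before it is completed fails the run):
1. the collar sits flat on the hub round the spindle, let go of (horizontal distance between collar and hub_top below 0.005 m and z of collar in the frame of hub_top between -0.004 and 0.004 m and angle between collar's own z axis and vertical below 0.1 rad and contact force between the fingers and collar below 0.1 N), for 0.2 s.
2. the bottle faces front and the fingers hold the post still (horizontal distance between white_bottle and front_seat below 0.015 m and contact force between the fingers and grip_post above 2 N and velocity of joint turntable between -0.05 and 0.05 rad/s), for 0.2 s.
At the end, for the whole second after the job is handed in: the collar sits flat on the hub (within 5 mm of the axis, 4 mm in height) and is not touched; the bottle's centre is within 15 mm of the front seat in line with the pointer; the fingers grip the post (more than 2 N) with the turntable at rest; bottle and jars stand upright in their wells (all of step 1 and all of step 2 and angle between each of white_bottle, jar_1, jar_2, jar_3's own z axis and vertical below 0.15 rad and horizontal distance between white_bottle and hub_top between 0.055 and 0.075 m and height (world z) of each of white_bottle, jar_1, jar_2, jar_3 below 0.036 m and horizontal distance between jar_1 and hub_top between 0.055 and 0.075 m and horizontal distance between jar_2 and hub_top between 0.055 and 0.075 m and horizontal distance between jar_3 and hub_top between 0.055 and 0.075 m); the arm keeps its last pose, push and grip.
It fails at once if the bottle or a jar is tipped (angle between any of white_bottle, jar_1, jar_2, jar_3's own z axis and vertical above 0.35 rad).
It fails at once if another thing on the counter is moved by more than 30 mm (distance of any of mug, sticky_notes, calculator, white_spoon from where it was at the start of the episode above 0.03 m).
It also fails if it takes over 56 s, if anything falls off the work surface, if the arm or the gripper's body presses on something with over 40 N, if the wrist force passes 120 N, or if a joint passes its speed limit or range.

## Working session

There is one attempt and no reset: what is moved stays moved. The work goes in short steps, Python scripts to look and compute and a tool call to move; the robot and the scene stay as the last step left them, time stands still between calls to the robot, and variables do not carry over. Pictures are saved under pics/ and viewed, at most 10 in all, crops included, and the job is handed in when it is done.

Besides the shell and the picture viewer there is one more tool, called after "Call:" by a JSON object that holds its "method" and its "body". arm_command: Moves the arm, as the interface text tells. Its arguments: {"type":"object","properties":{"series":{"type":"array"},"force":{"type":"number"}},"required":["series"]}

```bash
mkdir -p pics; cat > h.py <<'E'
import numpy as np, cv2
from workcell import env, eyes
from scipy.spatial.transform import Rotation as R
def snap(n,f):
    im=eyes.read_camera(n); cv2.imwrite('pics/'+f,im[:,:,::-1]); return im
def ray(n,u,v):
    m=eyes.camera_model(n);K=np.array(m['K']);T=np.array(m['camera_from_world'])
    d=np.linalg.inv(K)@[u,v,1]; d=np.array([d[0],-d[1],-d[2]])
    return -T[:3,:3].T@T[:3,3], T[:3,:3].T@d
def onz(n,u,v,z):
    o,d=ray(n,u,v); return o+d*(z-o[2])/d[2]
def proj(n,p):
    m=eyes.camera_model(n);K=np.array(m['K']);T=np.array(m['camera_from_world'])
    c=T[:3,:3]@np.array(p)+T[:3,3]; q=K@[c[0],-c[1],-c[2]]; return q[:2]/q[2]
E
python3 - <<'E'
from h import *
for n in('top','side'):
    snap(n,n+'0.png'); m=eyes.camera_model(n); print({k:v for k,v in m.items() if k not in('K','camera_from_world')}, np.array(m['K']).round(1).tolist(), ray(n,320,240))
s=env.read_state(); print(s); print(R.from_rotvec(s['eef_rot']).as_matrix().round(3), env.grip_depth)
E
```

```text
{} [[507.1, 0.0, 325.6], [0.0, 507.1, 235.7], [0.0, 0.0, 1.0]] (array([ 0.39316357, -0.05373927,  1.43346196]), array([ 0.05039386,  0.02695981, -0.99846309]))
{} [[581.3, 0.0, 318.1], [0.0, 581.3, 238.9], [0.0, 0.0, 1.0]] (array([0.35347742, 1.02432037, 1.06117431]), array([ 0.10155317, -0.74509747, -0.6591899 ]))
{'time_s': 0.1, 'joints': array([-1.29221518e+00,  2.17696284e-01,  1.61478105e+00,  1.13319352e-05,
        1.31130350e+00, -1.12234207e-01]), 'joint_vel': array([-0.00130277, -0.00264766, -0.00404211,  0.00152028, -0.00162972,
        0.00020043]), 'joint_efforts': array([-9.56197146e-04, -3.98080873e+01, -3.04969776e+01, -1.94177715e-04,
        4.25402803e-03,  2.47817161e-05]), 'ee_pos': array([ 0.23788913, -0.5771604 ,  0.2300841 ]), 'eef_rot': array([-3.07966459e+00, -6.09563869e-01,  2.68228108e-04]), 'ft_force': array([-0.00684582, -0.77462861, -0.1393226 ]), 'ft_torque': array([-0.01533969, -0.01098912, -0.00228815]), 'gripper_force': 0.0, 'grip_width': 1.0011688555334801}
[[ 0.925  0.381 -0.001]
 [ 0.381 -0.925  0.002]
 [ 0.    -0.002 -1.   ]] 0.0187
```

View pics/top0.png

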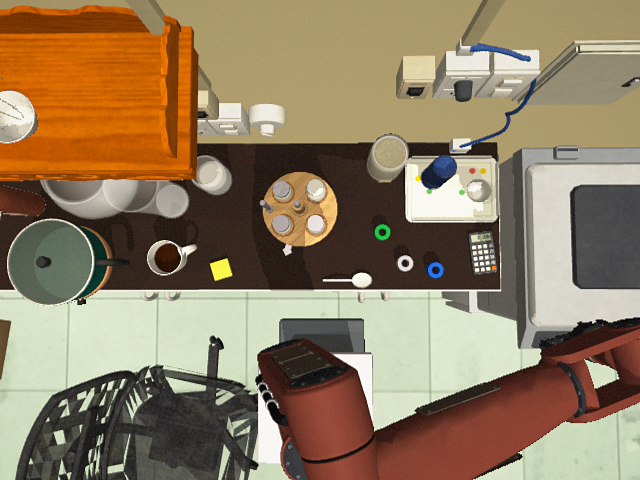

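View pics/side0.png

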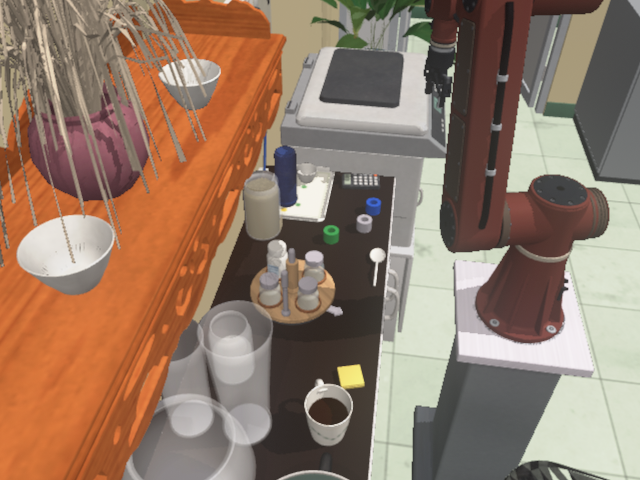

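```bash
python3 - <<'E'
from h import *
t=cv2.imread('pics/top0.png');s=cv2.imread('pics/side0.png')
a=cv2.resize(t[165:290,250:450],(800,500),interpolation=cv2.INTER_CUBIC)[:, :]
b=cv2.resize(s[180:330,240:390],(600,600),interpolation=cv2.INTER_CUBIC)
cv2.imwrite('pics/ca.png',a);cv2.imwrite('pics/cb.png',b)
for (u,v,z) in[(405,263,.034),(298,205,.158),(289,251,.01),(266,204,.168),(317,187,.122),(282,187,.1)]: print(u,v,onz('top',u,v,z).round(4))
E
```

```text
405 263 [ 0.4001 -0.2497  0.034 ]
298 205 [0.5463 0.0364 0.158 ]
289 251 [0.4342 0.0719 0.01  ]
266 204 [0.5479 0.1162 0.168 ]
317 187 [ 0.5977 -0.0106  0.122 ]
282 187 [0.6014 0.0831 0.1   ]
```

View pics/ca.png

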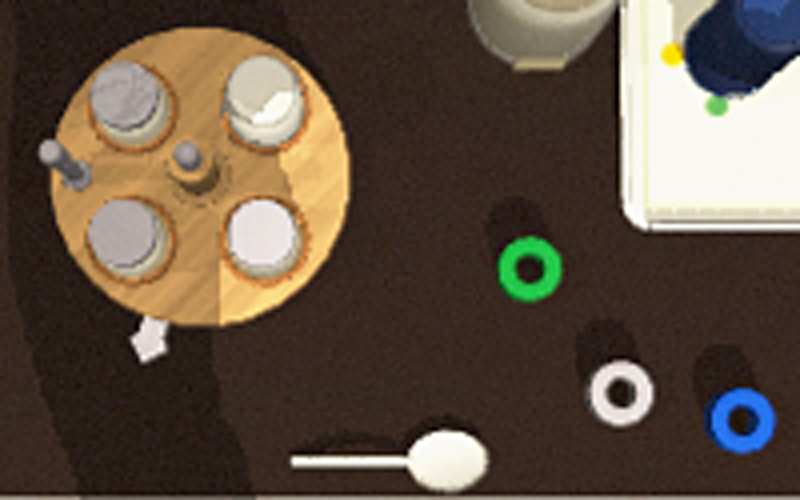

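View pics/cb.png

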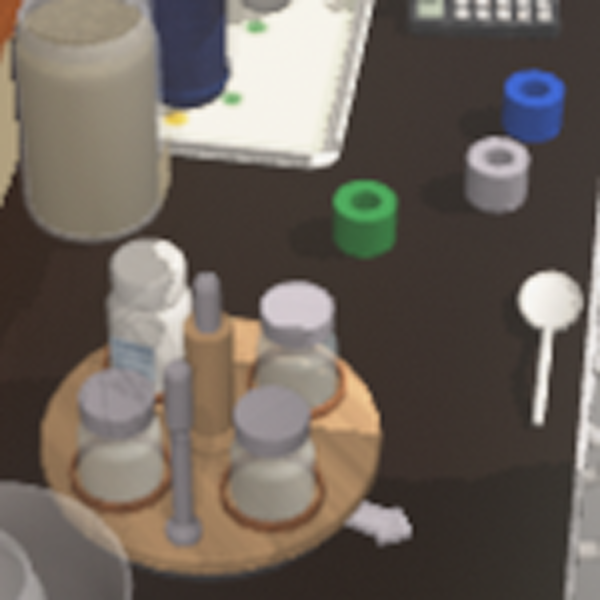

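```bash
cat >> h.py <<'E'
def tri(a,b):
    (o1,d1),(o2,d2)=ray('top',*a),ray('side',*b)
    A=np.stack([d1,-d2],1); t=np.linalg.lstsq(A,o2-o1,rcond=None)[0]
    p,q=o1+d1*t[0],o2+d2*t[1]; return ((p+q)/2).round(4),round(float(np.linalg.norm(p-q)),4)
E
python3 - <<'E'
from h import *
t=cv2.imread('pics/top0.png');hsv=cv2.cvtColor(t,cv2.COLOR_BGR2HSV)
m=np.zeros(t.shape[:2],np.uint8); m[165:252,255:345]=((hsv[165:252,255:345,2]>100)&(hsv[165:252,255:345,1]>80))*255
c=max(cv2.findContours(m,0,1)[0],key=cv2.contourArea)
h=cv2.convexHull(c); e=cv2.fitEllipse(h); print('wood',e,onz('top',*e[0],.03).round(4))
# collar top
m=np.zeros(t.shape[:2],np.uint8); m[250:277,392:420]=(hsv[250:277,392:420,2]>185)*255
c=max(cv2.findContours(m,0,1)[0],key=cv2.contourArea);e=cv2.fitEllipse(c);print('collar top',e,onz('top',*e[0],.034).round(4))
s=cv2.imread('pics/side0.png');g=s[205:240,350:380]
hv=cv2.cvtColor(g,cv2.COLOR_BGR2HSV); m=((hv[:,:,2]>110)).astype(np.uint8)*255
m=cv2.morphologyEx(m,cv2.MORPH_CLOSE,np.ones((7,7)))
n,l,st,ce=cv2.connectedComponentsWithStats(m); i=1+np.argmax(st[1:,4]); print('side collar',st[i],ce[i]+[350,205])
u,v=ce[i]+[350,205]; print(onz('side',u,v,.017).round(4))
print('spindle',tri((296.7,203.5),(291.5,249.5)), onz('top',296.7,203.5,.155), onz('side',291.5,249.5,.155))
print('post',tri((262.5,202.5),(284.5,271.5)), onz('top',262.5,202.5,.166))
print('pointer',onz('top',250+148/4,165+360/4,.008),onz('side',240+410/4,180+527/4,.008))
E
```

```text
wood ((299.8124694824219, 208.79368591308594), (74.82481384277344, 74.91506958007812), 72.3433837890625) [0.5511 0.0403 0.03  ]
collar top ((404.9136962890625, 262.85406494140625), (14.139662742614746, 14.5679349899292), 142.24496459960938) [ 0.4005 -0.2495  0.034 ]
side collar [  7   0  23  28 373] [367.58176944 217.91689008]
[ 0.3942 -0.272   0.017 ]
spindle (array([0.5526, 0.0403, 0.1518]), 0.0032) [0.55053758 0.03989242 0.155     ] [0.55350639 0.04361722 0.155     ]
post (array([0.5531, 0.1258, 0.163 ]), 0.0015) [0.55197327 0.12532735 0.166     ]
pointer [0.42302479 0.07763719 0.008     ] [0.4240672  0.08478691 0.008     ]
```

Candidates for the collar in the top view are the steel ring at (405,263), the green ring at (382,232) and the blue ring at (436,270). The crops show the ring at (405,263) is bare steel, so I choose that one. The bottle is the tall white one in the far-right well, at top (316,187). The post is at left (262,202) and the pointer at (287,255).

With the closing line along world x, the fingers drop into the gaps between containers, so I turn the wrist first.

Call:
{"method": "arm_command", "body": {"series": [{"az":-0.1475},{"az":-0.1475},{"az":-0.1475},{"az":-0.1475},{"az":-0.1475},{"az":-0.1475},{"az":-0.1475},{"az":-0.1475},{"grip":0}]}}

```text
$.series[0]: bad value
```

```bash
cat >> h.py <<'E'
def go(x,y,z):
    s=env.read_state();M=R.from_rotvec(s['eef_rot']).as_matrix()
    print('t',round(s['time_s'],2),'pos',s['ee_pos'].round(4),'F',s['ft_force'].round(1),'grip',round(s['grip_width'],3),s['gripper_force'])
    print('d cm',(M.T@(np.array([x,y,z])-s['ee_pos'])*100).round(2))
    T=np.array([[0,1,0],[1,0,0],[0,0,-1.]]).T
    print('rot to nominal',R.from_matrix(M.T@T).as_rotvec().round(4))
E
python3 -c "
from h import *
go(.4005,-.2495,.12)"
```

```text
t 0.1 pos [ 0.2379 -0.5772  0.2301] F [-0.  -0.8 -0.1] grip 1.001 0.0
d cm [ 27.51 -24.08  11.07]
rot to nominal [-0.0018 -0.0015 -1.18  ]
```

Call:
{"method": "arm_command", "body": {"series": [{"ax":0,"ay":0,"az":-0.1475,"dx":0,"dy":0,"dz":0,"grip":0},{"ax":0,"ay":0,"az":-0.1475,"dx":0,"dy":0,"dz":0,"grip":0},{"ax":0,"ay":0,"az":-0.1475,"dx":0,"dy":0,"dz":0,"grip":0},{"ax":0,"ay":0,"az":-0.1475,"dx":0,"dy":0,"dz":0,"grip":0},{"ax":0,"ay":0,"az":-0.1475,"dx":0,"dy":0,"dz":0,"grip":0},{"ax":0,"ay":0,"az":-0.1475,"dx":0,"dy":0,"dz":0,"grip":0},{"ax":0,"ay":0,"az":-0.1475,"dx":0,"dy":0,"dz":0,"grip":0},{"ax":0,"ay":0,"az":-0.1475,"dx":0,"dy":0,"dz":0,"grip":0}]}}

```text
time_s: 0.9
ee_pos: [0.238, -0.5774, 0.2305]
eef_rot: [-2.214, -2.227, -0.001]
ft_force: [0.7, -0.3, 0.0]
grip_width: 0.999
gripper_force: 0.0
```

```bash
python3 -c "
from h import *
go(.4005,-.2495,.12)"
```

```text
t 0.9 pos [ 0.238  -0.5774  0.2305] F [ 0.7 -0.3  0. ] grip 0.999 0.0
d cm [32.67 16.46 11.09]
rot to nominal [-0.0004 -0.0015  0.0061]
```

Call:
{"method": "arm_command", "body": {"series": [{"ax":0,"ay":0,"az":0.006,"dx":3.63,"dy":1.83,"dz":1.23,"grip":0},{"ax":0,"ay":0,"az":0,"dx":3.63,"dy":1.83,"dz":1.23,"grip":0},{"ax":0,"ay":0,"az":0,"dx":3.63,"dy":1.83,"dz":1.23,"grip":0},{"ax":0,"ay":0,"az":0,"dx":3.63,"dy":1.83,"dz":1.23,"grip":0},{"ax":0,"ay":0,"az":0,"dx":3.63,"dy":1.83,"dz":1.23,"grip":0},{"ax":0,"ay":0,"az":0,"dx":3.63,"dy":1.83,"dz":1.23,"grip":0},{"ax":0,"ay":0,"az":0,"dx":3.63,"dy":1.83,"dz":1.23,"grip":0},{"ax":0,"ay":0,"az":0,"dx":3.63,"dy":1.83,"dz":1.23,"grip":0},{"ax":0,"ay":0,"az":0,"dx":3.63,"dy":1.83,"dz":1.23,"grip":0},{"ax":0,"ay":0,"az":0,"dx":0,"dy":0,"dz":0,"grip":0}]}}

```text
time_s: 1.9
ee_pos: [0.4039, -0.2466, 0.1179]
eef_rot: [-2.218, -2.216, -0.002]
ft_force: [-0.6, -0.6, -0.5]
grip_width: 1.004
gripper_force: 0.0
```

```bash
python3 -c "
from h import *
go(.4005,-.2495,.004)
im=snap('side','s1.png'); cv2.imwrite('pics/s1c.png',cv2.resize(im[120:300,240:480,::-1],(800,600)))"
```

```text
t 1.9 pos [ 0.4039 -0.2466  0.1179] F [-0.6 -0.6 -0.5] grip 1.004 0.0
d cm [-0.35 -0.29 11.39]
rot to nominal [-0.004  -0.0055 -0.0008]
```

View pics/s1c.png

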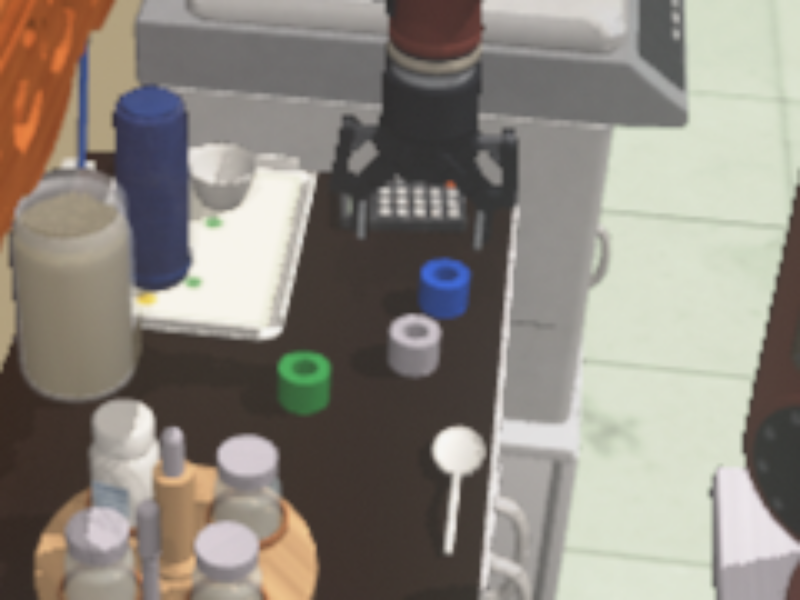

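The gripper hangs open above the steel ring (crop (415,345)), and the blue and green rings are clear of the fingers. Next I descend with a small correction.

Call:
{"method": "arm_command", "body": {"series": [{"ax":0,"ay":0,"az":0,"dx":0,"dy":0,"dz":3,"grip":0},{"ax":0,"ay":0,"az":0,"dx":0,"dy":0,"dz":3,"grip":0},{"ax":0,"ay":0,"az":0,"dx":0,"dy":0,"dz":1,"grip":0},{"ax":0,"ay":0,"az":0,"dx":0,"dy":0,"dz":0,"grip":0},{"ax":0,"ay":0,"az":0,"dx":0,"dy":0,"dz":0,"grip":0}]}}

```text
time_s: 2.45
ee_pos: [0.4049, -0.2532, 0.0515]
eef_rot: [2.228, 2.213, -0.0]
ft_force: [-0.0, -1.1, 0.3]
grip_width: 0.997
gripper_force: 0.0
```

```bash
python3 -c "
from h import *
go(.4005,-.2495,.004)"
```

```text
t 2.45 pos [ 0.4049 -0.2532  0.0515] F [-0.  -1.1  0.3] grip 0.997 0.0
d cm [ 0.37 -0.45  4.75]
rot to nominal [ 0.001   0.001  -0.0069]
```

Call:
{"method": "arm_command", "body": {"series": [{"ax":0.001,"ay":0.001,"az":-0.007,"dx":0.37,"dy":-0.45,"dz":0,"grip":0},{"ax":0,"ay":0,"az":0,"dx":0,"dy":0,"dz":1.7,"grip":0},{"ax":0,"ay":0,"az":0,"dx":0,"dy":0,"dz":1.5,"grip":0},{"ax":0,"ay":0,"az":0,"dx":0,"dy":0,"dz":1.5,"grip":0},{"ax":0,"ay":0,"az":0,"dx":0,"dy":0,"dz":0,"grip":0},{"ax":0,"ay":0,"az":0,"dx":0,"dy":0,"dz":0,"grip":0}]}}

```text
time_s: 3.05
ee_pos: [0.4004, -0.2487, 0.0045]
eef_rot: [-2.22, -2.223, -0.0]
ft_force: [1.5, 0.7, 0.4]
grip_width: 0.998
gripper_force: 0.0
```

```bash
python3 -c "
from h import *
go(.4005,-.2495,.004)"
```

```text
t 3.05 pos [ 0.4004 -0.2487  0.0045] F [1.5 0.7 0.4] grip 0.998 0.0
d cm [-0.08  0.01  0.05]
rot to nominal [-0.0001 -0.0002  0.0012]
```

Call:
{"method": "arm_command", "body": {"series": [{"ax":0,"ay":0,"az":0,"dx":-0.07,"dy":0,"dz":0,"grip":1},{"ax":0,"ay":0,"az":0,"dx":0,"dy":0,"dz":0,"grip":1},{"ax":0,"ay":0,"az":0,"dx":0,"dy":0,"dz":0,"grip":1},{"ax":0,"ay":0,"az":0,"dx":0,"dy":0,"dz":0,"grip":1},{"ax":0,"ay":0,"az":0,"dx":0,"dy":0,"dz":0,"grip":1},{"ax":0,"ay":0,"az":0,"dx":0,"dy":0,"dz":0,"grip":1},{"ax":0,"ay":0,"az":0,"dx":0,"dy":0,"dz":0,"grip":1}], "force": 35}}

```text
time_s: 3.75
ee_pos: [0.4008, -0.2496, 0.0047]
eef_rot: [2.22, 2.223, 0.0]
ft_force: [0.1, 0.6, 6.0]
grip_width: 0.506
gripper_force: 35.5
```

```bash
python3 -c "
from h import *
go(.4005,-.2495,.2)"
```

```text
t 3.75 pos [ 0.4008 -0.2496  0.0047] F [0.1 0.6 6. ] grip 0.506 35.489480663090944
d cm [ 1.000e-02 -2.000e-02 -1.953e+01]
rot to nominal [0.0002 0.     0.0011]
```

Call:
{"method": "arm_command", "body": {"series": [{"ax":0,"ay":0,"az":0,"dx":0,"dy":0,"dz":-2,"grip":1},{"ax":0,"ay":0,"az":0,"dx":0,"dy":0,"dz":-4,"grip":1},{"ax":0,"ay":0,"az":0,"dx":0,"dy":0,"dz":-4,"grip":1},{"ax":0,"ay":0,"az":0,"dx":0,"dy":0,"dz":-4,"grip":1},{"ax":0,"ay":0,"az":0,"dx":0,"dy":0,"dz":-4,"grip":1},{"ax":0,"ay":0,"az":0,"dx":0,"dy":0,"dz":-2.5,"grip":1},{"ax":0,"ay":0,"az":0,"dx":0,"dy":0,"dz":0,"grip":1},{"ax":0,"ay":0,"az":0,"dx":0,"dy":0,"dz":0,"grip":1}]}}

```text
time_s: 4.55
ee_pos: [0.4001, -0.2491, 0.2084]
eef_rot: [-2.22, -2.222, -0.0]
ft_force: [-0.2, -0.5, -1.4]
grip_width: 0.505
gripper_force: 36.0
```

Call:
{"method": "arm_command", "body": {"series": [{"ax":0,"ay":0,"az":0,"dx":2,"dy":1,"dz":0,"grip":1},{"ax":0,"ay":0,"az":0,"dx":4,"dy":2,"dz":0,"grip":1},{"ax":0,"ay":0,"az":0,"dx":4,"dy":2,"dz":0,"grip":1},{"ax":0,"ay":0,"az":0,"dx":4,"dy":2,"dz":0,"grip":1},{"ax":0,"ay":0,"az":0,"dx":4,"dy":2,"dz":0,"grip":1},{"ax":0,"ay":0,"az":0,"dx":4,"dy":2,"dz":0,"grip":1},{"ax":0,"ay":0,"az":0,"dx":4,"dy":2,"dz":0,"grip":1},{"ax":0,"ay":0,"az":0,"dx":2,"dy":1,"dz":0,"grip":1},{"ax":0,"ay":0,"az":0,"dx":0,"dy":0,"dz":0,"grip":1},{"ax":0,"ay":0,"az":0,"dx":0,"dy":0,"dz":0,"grip":1}]}}

```text
time_s: 5.55
ee_pos: [0.5382, 0.0311, 0.2059]
eef_rot: [-2.215, -2.221, 0.006]
ft_force: [0.0, 0.2, -0.7]
grip_width: 0.502
gripper_force: 36.0
```

```bash
python3 -c "
from h import *
go(.551,.0402,.195)"
```

```text
t 5.55 pos [0.5382 0.0311 0.2059] F [ 0.   0.2 -0.7] grip 0.502 35.99126033484936
d cm [0.9  1.29 1.08]
rot to nominal [-0.0064 -0.0006  0.0024]
```

Call:
{"method": "arm_command", "body": {"series": [{"ax":-0.006,"ay":0,"az":0.002,"dx":0.45,"dy":0.65,"dz":0,"grip":1},{"ax":0,"ay":0,"az":0,"dx":0.45,"dy":0.65,"dz":0,"grip":1},{"ax":0,"ay":0,"az":0,"dx":0,"dy":0,"dz":0,"grip":1},{"ax":0,"ay":0,"az":0,"dx":0,"dy":0,"dz":0,"grip":1},{"ax":0,"ay":0,"az":0,"dx":0,"dy":0,"dz":0,"grip":1}]}}

```text
time_s: 6.05
ee_pos: [0.5529, 0.0396, 0.2089]
eef_rot: [2.221, 2.218, 0.007]
ft_force: [-1.1, 0.1, -1.8]
grip_width: 0.506
gripper_force: 36.0
```

```bash
python3 -c "
from h import *
go(.551,.0402,.195)
a=snap('side','s2.png')[190:310,230:350,::-1];b=snap('top','t2.png')[150:270,230:350,::-1]
cv2.imwrite('pics/s2c.png',np.hstack([cv2.resize(i,(400,400),interpolation=cv2.INTER_CUBIC) for i in(a,b)]))
p=env.read_state()['ee_pos']; print(p,proj('side',p),proj('top',p),proj('side',[.551,.0402,.155]))"
```

```text
t 6.05 pos [0.5529 0.0396 0.2089] F [-1.1  0.1 -1.8] grip 0.506 35.996863413602114
d cm [ 0.06 -0.2   1.39]
rot to nominal [ 0.0051 -0.0009 -0.0016]
[0.55283716 0.03967969 0.20886091] [291.62179785 230.74374584] [295.17558161 199.85278043] [292.82905322 248.63948719]
```

View pics/s2c.png

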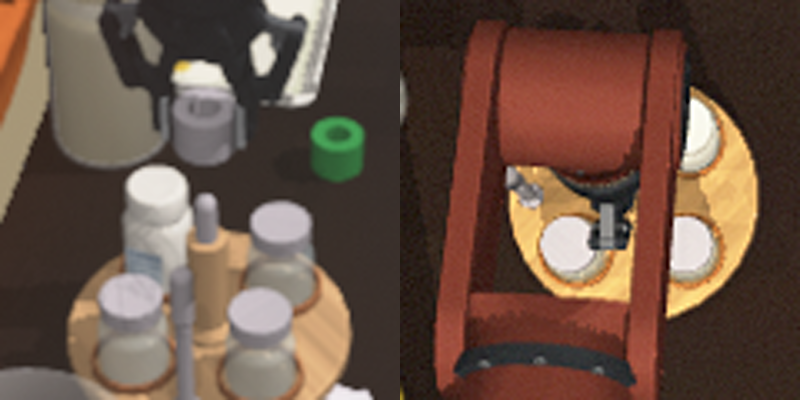

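```bash
python3 - <<'E'
from h import *
go(.551,.0402,.195)
s=cv2.imread('pics/s2.png').astype(float);g=s.mean(2)
for r in list(range(218,240,2))+list(range(249,262,1)): print(r,g[r,276:306].astype(int))
for z in(.15,.155,.2,.22): print(z,proj('side',[.551,.0402,z]).round(2),proj('side',[.555,.0402,z]).round(2),proj('side',[.551,.0442,z]).round(2))
E
```

```text
t 6.15 pos [0.5528 0.0397 0.2089] F [ 0.4 -0.6 -1.3] grip 0.505 35.99652657285333
d cm [ 0.05 -0.19  1.39]
rot to nominal [ 0.005  -0.001  -0.0014]
218 [ 43  44  44  49  50  42  59 100 135 156 165 164 165 178 191 190 189 192
 195 192 191 183 163 128  78  44  44  45  44  42]
220 [ 43  56  99 112  74  50  98 132 136 136 129 116 121 129 119 117 116 117
 119 125 136 139 138 137 109  44  43  46  46  43]
222 [ 43  60  97 108  77  84 127 139 137 134 114  90 117 125 112 114 113 111
 105 103 121 136 135 119 100 102  87  61  44  44]
224 [ 43  59  96 107  75  72 119 140 142 140 133 123 122 117 111 111 111 114
 119 129 137 136 134 113  86 105 104  71  44  43]
226 [ 44  54  92 107  76  65  91 105 125 137 141 141 140 140 140 140 138 139
 139 138 135 127 113  89  80 105 103  71  47  44]
228 [ 64  50  89 116  91  56  82  98 103 107 112 119 123 124 126 127 125 124
 121 116 108 104  99  83  80 105 106  76  48  49]
230 [113 108 108 116  91  56  82  97 103 108 110 112 114 114 116 116 114 113
 113 111 107 102  98  82  79 105 109  79  45  45]
232 [113 119 116  92  65  58  83  97 103 107 110 113 113 115 11
[... 1607 characters left out ...]
5 207 216 226 225 222 217 203 175 131 106 114 120 126 135
 141 137 114  70  47  47  47  48  48  48  55 126]
259 [183 188 199 216 218 219 221 220 217 207 178 146 125 106 115 120 126 135
 141 155 159 146 128 101  92  77  69  59  60  94]
260 [183 183 191 202 211 213 213 212 210 191 150 127 117 106 115 119 126 134
 142 162 177 176 163 146 139 131 133 134 120  98]
261 [180 182 183 186 197 204 205 206 207 184 142 132 123 111 114 119 126 134
 147 170 182 176 166 165 164 161 161 164 148 111]
0.15 [292.87 250.23] [291.18 250.05] [292.56 251.38]
0.155 [292.83 248.64] [291.13 248.46] [292.52 249.78]
0.2 [292.45 233.95] [290.72 233.76] [292.14 235.08]
0.22 [292.28 227.2 ] [290.53 227.02] [291.96 228.33]
```

Call:
{"method": "arm_command", "body": {"series": [{"ax":0.005,"ay":-0.001,"az":-0.001,"dx":0.05,"dy":-0.08,"dz":1,"grip":1},{"ax":0,"ay":0,"az":0,"dx":0,"dy":0,"dz":2,"grip":1},{"ax":0,"ay":0,"az":0,"dx":0,"dy":0,"dz":1,"grip":1},{"ax":0,"ay":0,"az":0,"dx":0,"dy":0,"dz":0,"grip":1},{"ax":0,"ay":0,"az":0,"dx":0,"dy":0,"dz":0,"grip":1},{"ax":0,"ay":0,"az":0,"dx":0,"dy":0,"dz":0,"grip":1}]}}

```text
time_s: 6.75
ee_pos: [0.5529, 0.0404, 0.1696]
eef_rot: [2.221, 2.221, 0.002]
ft_force: [-0.1, -0.2, -0.7]
grip_width: 0.502
gripper_force: 36.0
```

```bash
python3 -c "
from h import *
go(.552,.0402,.1255)"
```

```text
t 6.75 pos [0.5529 0.0404 0.1696] F [-0.1 -0.2 -0.7] grip 0.502 35.995558854192495
d cm [-0.02 -0.09  4.41]
rot to nominal [0.0015 0.0001 0.    ]
```

Call:
{"method": "arm_command", "body": {"series": [{"ax":0.0015,"ay":0,"az":0,"dx":-0.01,"dy":-0.07,"dz":0,"grip":1},{"ax":0,"ay":0,"az":0,"dx":0,"dy":0,"dz":0.4,"grip":1},{"ax":0,"ay":0,"az":0,"dx":0,"dy":0,"dz":0.4,"grip":1},{"ax":0,"ay":0,"az":0,"dx":0,"dy":0,"dz":0.4,"grip":1},{"ax":0,"ay":0,"az":0,"dx":0,"dy":0,"dz":0.4,"grip":1},{"ax":0,"ay":0,"az":0,"dx":0,"dy":0,"dz":0,"grip":1},{"ax":0,"ay":0,"az":0,"dx":0,"dy":0,"dz":0,"grip":1}]}}

```text
time_s: 7.45
ee_pos: [0.5513, 0.0404, 0.1525]
eef_rot: [-2.22, -2.22, 0.002]
ft_force: [-0.4, 0.5, -1.6]
grip_width: 0.5
gripper_force: 36.0
```

```bash
python3 -c "
from h import *
go(.552,.0402,.1255)
print(env.read_state()['ft_torque'])
a=snap('side','s3.png')[190:310,230:350,::-1]
cv2.imwrite('pics/s3c.png',cv2.resize(a,(600,600),interpolation=cv2.INTER_CUBIC))"
```

```text
t 7.45 pos [0.5513 0.0404 0.1525] F [-0.4  0.5 -1.6] grip 0.5 35.98360916599631
d cm [-0.02  0.08  2.7 ]
rot to nominal [-0.0022 -0.0001  0.    ]
[0.02390305 0.01837739 0.00301193]
```

View pics/s3c.png

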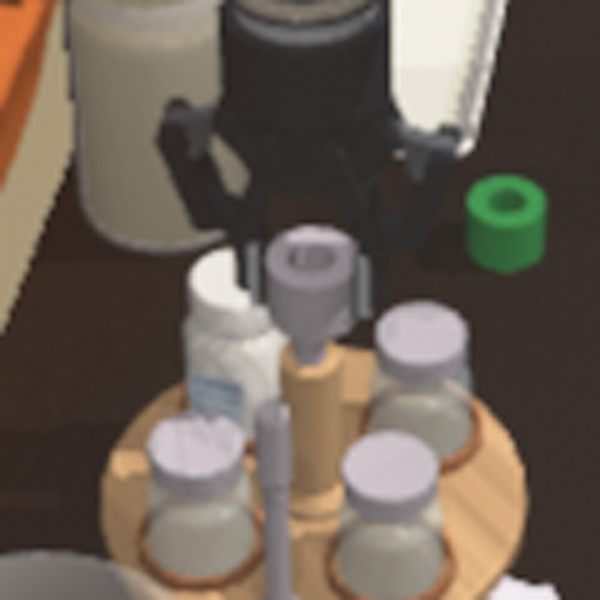

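The collar (crop (310,285)) is over the spindle tip with no contact force, and the spindle enters its bore. I continue down.

Call:
{"method": "arm_command", "body": {"series": [{"ax":0,"ay":0,"az":0,"dx":0,"dy":0.03,"dz":0.5,"grip":1},{"ax":0,"ay":0,"az":0,"dx":0,"dy":0,"dz":0.5,"grip":1},{"ax":0,"ay":0,"az":0,"dx":0,"dy":0,"dz":0.5,"grip":1},{"ax":0,"ay":0,"az":0,"dx":0,"dy":0,"dz":0.5,"grip":1},{"ax":0,"ay":0,"az":0,"dx":0,"dy":0,"dz":0.3,"grip":1},{"ax":0,"ay":0,"az":0,"dx":0,"dy":0,"dz":0,"grip":1},{"ax":0,"ay":0,"az":0,"dx":0,"dy":0,"dz":0,"grip":1}]}}

```text
time_s: 8.2
ee_pos: [0.5517, 0.0404, 0.1297]
eef_rot: [-2.221, -2.221, 0.002]
ft_force: [-0.6, 0.1, -0.3]
grip_width: 0.503
gripper_force: 36.0
```

```bash
python3 -c "
from h import *
go(.552,.0402,.1255)"
```

```text
t 8.2 pos [0.5517 0.0404 0.1297] F [-0.6  0.1 -0.3] grip 0.503 35.98387883976102
d cm [-0.02  0.03  0.42]
rot to nominal [-0.0016 -0.      0.    ]
```

Call:
{"method": "arm_command", "body": {"series": [{"ax":0,"ay":0,"az":0,"dx":0,"dy":0,"dz":0.2,"grip":1},{"ax":0,"ay":0,"az":0,"dx":0,"dy":0,"dz":0.2,"grip":1},{"ax":0,"ay":0,"az":0,"dx":0,"dy":0,"dz":0.05,"grip":1},{"ax":0,"ay":0,"az":0,"dx":0,"dy":0,"dz":0,"grip":1},{"ax":0,"ay":0,"az":0,"dx":0,"dy":0,"dz":0,"grip":1}]}}

```text
time_s: 8.7
ee_pos: [0.5518, 0.0403, 0.1253]
eef_rot: [-2.221, -2.221, 0.002]
ft_force: [0.4, -0.1, -1.3]
grip_width: 0.509
gripper_force: 36.0
```

```bash
python3 -c "
from h import *
go(.552,.0402,.1255)"
```

```text
t 8.7 pos [0.5518 0.0403 0.1253] F [ 0.4 -0.1 -1.3] grip 0.509 35.98471697419882
d cm [-0.01  0.02 -0.02]
rot to nominal [-0.0015 -0.     -0.    ]
```

Call:
{"method": "arm_command", "body": {"series": [{"ax":0,"ay":0,"az":0,"dx":0,"dy":0,"dz":0.05,"grip":1},{"ax":0,"ay":0,"az":0,"dx":0,"dy":0,"dz":0,"grip":0.4},{"ax":0,"ay":0,"az":0,"dx":0,"dy":0,"dz":0,"grip":0.2},{"ax":0,"ay":0,"az":0,"dx":0,"dy":0,"dz":0,"grip":0.1},{"ax":0,"ay":0,"az":0,"dx":0,"dy":0,"dz":0,"grip":0.1},{"ax":0,"ay":0,"az":0,"dx":0,"dy":0,"dz":0,"grip":0.1},{"ax":0,"ay":0,"az":0,"dx":0,"dy":0,"dz":0,"grip":0.1},{"ax":0,"ay":0,"az":0,"dx":0,"dy":0,"dz":0,"grip":0.1}]}}

```text
time_s: 9.5
ee_pos: [0.5517, 0.0404, 0.1248]
eef_rot: [-2.221, -2.221, 0.002]
ft_force: [-0.9, 0.7, 0.7]
grip_width: 0.901
gripper_force: 0.0
```

Call:
{"method": "arm_command", "body": {"series": [{"ax":0,"ay":0,"az":0,"dx":0,"dy":0,"dz":-1,"grip":0.1},{"ax":0,"ay":0,"az":0,"dx":0,"dy":0,"dz":-2,"grip":0.1},{"ax":0,"ay":0,"az":0,"dx":0,"dy":0,"dz":-3,"grip":0.1},{"ax":0,"ay":0,"az":0,"dx":0,"dy":0,"dz":-3,"grip":0.1},{"ax":0,"ay":0,"az":0,"dx":0,"dy":0,"dz":0,"grip":0},{"ax":0,"ay":0,"az":0,"dx":0,"dy":0,"dz":0,"grip":0},{"ax":0,"ay":0,"az":0,"dx":0,"dy":0,"dz":0,"grip":0}]}}

```text
time_s: 10.2
ee_pos: [0.551, 0.0404, 0.2138]
eef_rot: [-2.22, -2.22, 0.004]
ft_force: [-0.6, 0.4, -1.1]
grip_width: 1.001
gripper_force: 0.0
```

```bash
python3 -c "
from h import *
go(.552,.1255,.195)
a=snap('side','s4.png')[200:340,230:370,::-1]
cv2.imwrite('pics/s4c.png',cv2.resize(a,(600,600),interpolation=cv2.INTER_CUBIC))"
```

```text
t 10.2 pos [0.551  0.0404 0.2138] F [-0.6  0.4 -1.1] grip 1.001 0.0
d cm [8.51 0.11 1.88]
rot to nominal [-0.0034 -0.0001  0.    ]
```

View pics/s4c.png

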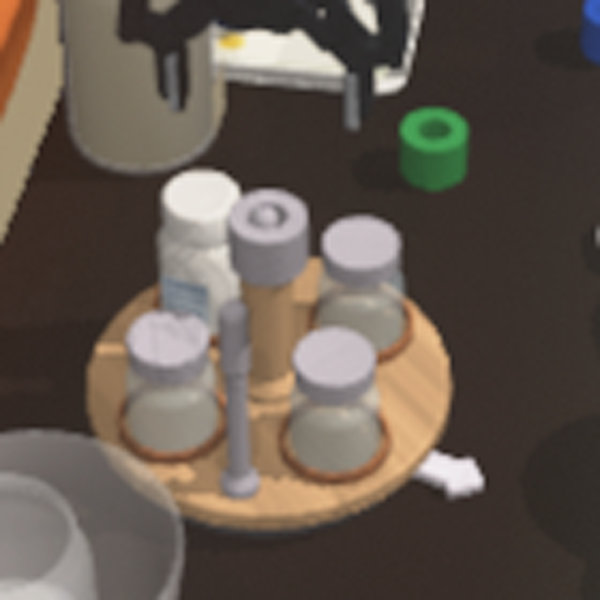

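The collar sits on the hub with the spindle tip showing through its bore (crop (268,215)), and the jars are undisturbed. Next is the post, at crop (235,310).

Call:
{"method": "arm_command", "body": {"series": [{"ax":0,"ay":0,"az":0,"dx":2,"dy":0,"dz":0,"grip":0},{"ax":0,"ay":0,"az":0,"dx":3,"dy":0.1,"dz":0,"grip":0},{"ax":0,"ay":0,"az":0,"dx":3,"dy":0,"dz":0,"grip":0},{"ax":0,"ay":0,"az":-0.1163,"dx":0.5,"dy":0,"dz":0,"grip":0},{"ax":0,"ay":0,"az":-0.1163,"dx":0,"dy":0,"dz":0,"grip":0},{"ax":0,"ay":0,"az":-0.1163,"dx":0,"dy":0,"dz":0,"grip":0},{"ax":0,"ay":0,"az":0,"dx":0,"dy":0,"dz":0,"grip":0},{"ax":0,"ay":0,"az":0,"dx":0,"dy":0,"dz":0,"grip":0}]}}

```text
time_s: 11.05
ee_pos: [0.5521, 0.1253, 0.2135]
eef_rot: [-1.804, -2.569, 0.004]
ft_force: [-0.7, -0.7, -0.6]
grip_width: 1.001
gripper_force: 0.0
```

```bash
python3 -c "
from h import *
go(.5525,.1255,.132)"
```

```text
t 11.05 pos [0.5521 0.1253 0.2135] F [-0.7 -0.7 -0.6] grip 1.001 0.0
d cm [0.   0.07 8.15]
rot to nominal [-0.0038 -0.0004  0.3464]
```

Call:
{"method": "arm_command", "body": {"series": [{"ax":-0.003,"ay":0,"az":0,"dx":0,"dy":0,"dz":2,"grip":0},{"ax":0,"ay":0,"az":0,"dx":0,"dy":0,"dz":2.5,"grip":0},{"ax":0,"ay":0,"az":0,"dx":0,"dy":0,"dz":2,"grip":0},{"ax":0,"ay":0,"az":0,"dx":0,"dy":0,"dz":1.5,"grip":0},{"ax":0,"ay":0,"az":0,"dx":0,"dy":0,"dz":0,"grip":0},{"ax":0,"ay":0,"az":0,"dx":0,"dy":0,"dz":0,"grip":0}]}}

```text
time_s: 11.65
ee_pos: [0.553, 0.1253, 0.1348]
eef_rot: [1.803, 2.572, 0.002]
ft_force: [0.3, 0.1, -0.5]
grip_width: 1.003
gripper_force: 0.0
```

Call:
{"method": "arm_command", "body": {"series": [{"ax":0,"ay":0,"az":0,"dx":0,"dy":0,"dz":0,"grip":0.5},{"ax":0,"ay":0,"az":0,"dx":0,"dy":0,"dz":0,"grip":0.7},{"ax":0,"ay":0,"az":0,"dx":0,"dy":0,"dz":0,"grip":1},{"ax":0,"ay":0,"az":0,"dx":0,"dy":0,"dz":0,"grip":1},{"ax":0,"ay":0,"az":0,"dx":0,"dy":0,"dz":0,"grip":1},{"ax":0,"ay":0,"az":0,"dx":0,"dy":0,"dz":0,"grip":1},{"ax":0,"ay":0,"az":0,"dx":0,"dy":0,"dz":0,"grip":1},{"ax":0,"ay":0,"az":0,"dx":0,"dy":0,"dz":0,"grip":1}], "force": 40}}

```text
time_s: 12.45
ee_pos: [0.5534, 0.1257, 0.1354]
eef_rot: [1.802, 2.572, 0.004]
ft_force: [0.3, 1.1, 3.7]
grip_width: 0.172
gripper_force: 39.3
```

```bash
cat >> h.py <<'E'
C=np.array([.5517,.0403])
def st(step=5.0):
    s=env.read_state();M=R.from_rotvec(s['eef_rot']).as_matrix();p=s['ee_pos']
    r=p[:2]-C; phi=np.arctan2(r[1],r[0]); rad=np.hypot(*r)
    print('t',round(s['time_s'],2),'pos',p.round(4),'F',s['ft_force'].round(1),'w',round(s['grip_width'],3),s['gripper_force'],'phi',np.degrees(phi).round(2),'rad',rad.round(4),'yaw',np.degrees(np.arctan2(M[1,0],M[0,0])).round(2),'tilt',M[:2,2].round(4),'vel',np.abs(s['joint_vel']).max().round(3), 'j',s['joints'].round(2))
    f2=phi-np.radians(step); q=np.array([*(C+.085*np.array([np.cos(f2),np.sin(f2)])),p[2]])
    print('d cm',(M.T@(q-p)*100).round(3))
E
python3 -c "
from h import *
st()
# top-of-front
for uv in((287,255),(288,252),(289,249)): print(np.degrees(np.arctan2(*(onz('top',*uv,.008)[:2]-C)[::-1])))
t=cv2.cvtColor(cv2.imread('pics/top0.png'),cv2.COLOR_BGR2HSV)[240:262,275:302]
m=((t[:,:,2]>150)&(t[:,:,1]<70)).astype(float);v,u=np.nonzero(m);print(u.mean()+275,v.mean()+240,len(u))
q=onz('top',u.mean()+275,v.mean()+240,.008)[:2]-C;print(q,np.degrees(np.arctan2(q[1],q[0])))
s=cv2.cvtColor(cv2.imread('pics/s4.png'),cv2.COLOR_BGR2HSV)[300:322,322:352]
m=((s[:,:,2]>150)&(s[:,:,1]<70)).astype(float);v,u=np.nonzero(m);print(u.mean()+322,v.mean()+300,len(u))
q=onz('side',u.mean()+322,v.mean()+300,.008)[:2]-C;print(q,np.degrees(np.arctan2(q[1],q[0])))
"
```

```text
t 12.45 pos [0.5534 0.1257 0.1354] F [0.3 1.1 3.7] w 0.172 39.26993966801092 phi 88.88 rad 0.0854 yaw 109.99 tilt [0.0024 0.0016] vel 0.001 j [ 0.1   0.2   1.83  0.    1.11 -0.25]
d cm [-0.336  0.664  0.002]
163.81906201032885
163.96920874165346
164.14240875692474
287.1060606060606 249.06060606060606 66
[-0.11196241  0.03709601] 161.66864782581294
334.86 309.68 100
[-0.10859923  0.04076241] 159.4265192042793
```

The post is gripped (14.6 mm, 39 N). The front lies at about 162°, the bottle at -46° and the post at 89°, so I turn 152° clockwise, the wrist turning along.

Call:
{"method": "arm_command", "body": {"series": [{"ax":0,"ay":0,"az":0.0436,"dx":-0.16,"dy":0.34,"dz":0,"grip":1},{"ax":0,"ay":0,"az":0.0873,"dx":-0.3,"dy":0.68,"dz":0,"grip":1},{"ax":0,"ay":0,"az":0.0873,"dx":-0.3,"dy":0.68,"dz":0,"grip":1},{"ax":0,"ay":0,"az":0.0873,"dx":-0.3,"dy":0.68,"dz":0,"grip":1},{"ax":0,"ay":0,"az":0.0873,"dx":-0.3,"dy":0.68,"dz":0,"grip":1},{"ax":0,"ay":0,"az":0.0436,"dx":-0.15,"dy":0.34,"dz":0,"grip":1},{"ax":0,"ay":0,"az":0,"dx":0,"dy":0,"dz":0,"grip":1},{"ax":0,"ay":0,"az":0,"dx":0,"dy":0,"dz":0,"grip":1}]}}

```text
time_s: 13.25
ee_pos: [0.5895, 0.1175, 0.1354]
eef_rot: [-2.316, -2.123, -0.007]
ft_force: [1.4, 5.6, 3.6]
grip_width: 0.176
gripper_force: 39.4
```

```bash
python3 -c "
from h import *
st()"
```

```text
t 13.25 pos [0.5895 0.1175 0.1354] F [1.4 5.6 3.6] w 0.176 39.39463231014088 phi 63.95 rad 0.086 yaw 85.02 tilt [0.0033 0.0034] vel 0.005 j [0.08 0.26 1.75 0.   1.13 0.16]
d cm [-0.388  0.644  0.001]
```

Call:
{"method": "arm_command", "body": {"series": [{"ax":0,"ay":0,"az":0.0436,"dx":-0.24,"dy":0.32,"dz":0,"grip":1},{"ax":0,"ay":0,"az":0.0873,"dx":-0.3,"dy":0.68,"dz":0,"grip":1},{"ax":0,"ay":0,"az":0.0873,"dx":-0.3,"dy":0.68,"dz":0,"grip":1},{"ax":0,"ay":0,"az":0.0873,"dx":-0.3,"dy":0.68,"dz":0,"grip":1},{"ax":0,"ay":0,"az":0.0873,"dx":-0.3,"dy":0.68,"dz":0,"grip":1},{"ax":0,"ay":0,"az":0.0873,"dx":-0.3,"dy":0.68,"dz":0,"grip":1},{"ax":0,"ay":0,"az":0.0873,"dx":-0.3,"dy":0.68,"dz":0,"grip":1},{"ax":0,"ay":0,"az":0.0436,"dx":-0.15,"dy":0.34,"dz":0,"grip":1},{"ax":0,"ay":0,"az":0,"dx":0,"dy":0,"dz":0,"grip":1},{"ax":0,"ay":0,"az":0,"dx":0,"dy":0,"dz":0,"grip":1}]}}

```text
time_s: 14.25
ee_pos: [0.6272, 0.0817, 0.1354]
eef_rot: [-2.846, -1.326, -0.012]
ft_force: [4.6, 6.9, -0.1]
grip_width: 0.172
gripper_force: 39.2
```

```bash
python3 -c "
from h import *
st()"
```

```text
t 14.25 pos [0.6272 0.0817 0.1354] F [ 4.6  6.9 -0.1] w 0.172 39.1792997403536 phi 28.75 rad 0.0861 yaw 49.95 tilt [0.0065 0.0047] vel 0.003 j [0.02 0.32 1.67 0.01 1.14 0.71]
d cm [-0.398  0.64  -0.002]
```

Call:
{"method": "arm_command", "body": {"series": [{"ax":0,"ay":0,"az":0.0436,"dx":-0.08,"dy":0.37,"dz":0,"grip":1},{"ax":0,"ay":0,"az":0.0873,"dx":-0.3,"dy":0.68,"dz":0,"grip":1},{"ax":0,"ay":0,"az":0.0873,"dx":-0.3,"dy":0.68,"dz":0,"grip":1},{"ax":0,"ay":0,"az":0.0873,"dx":-0.3,"dy":0.68,"dz":0,"grip":1},{"ax":0,"ay":0,"az":0.0873,"dx":-0.3,"dy":0.68,"dz":0,"grip":1},{"ax":0,"ay":0,"az":0.0873,"dx":-0.3,"dy":0.68,"dz":0,"grip":1},{"ax":0,"ay":0,"az":0.0873,"dx":-0.3,"dy":0.68,"dz":0,"grip":1},{"ax":0,"ay":0,"az":0.0873,"dx":-0.3,"dy":0.68,"dz":0,"grip":1},{"ax":0,"ay":0,"az":0.0436,"dx":-0.15,"dy":0.34,"dz":0,"grip":1},{"ax":0,"ay":0,"az":0,"dx":0,"dy":0,"dz":0,"grip":1}]}}

```text
time_s: 15.25
ee_pos: [0.6351, 0.0226, 0.1354]
eef_rot: [-3.129, -0.272, -0.005]
ft_force: [2.0, 3.2, 3.7]
grip_width: 0.17
gripper_force: 39.6
```

```bash
python3 -c "
from h import *
st()"
```

```text
t 15.25 pos [0.6351 0.0226 0.1354] F [2.  3.2 3.7] w 0.17 39.62438919930719 phi -11.98 rad 0.0853 yaw 9.95 tilt [0.0031 0.0015] vel 0.028 j [-0.08  0.33  1.66  0.    1.15  1.32]
d cm [-0.333  0.664 -0.002]
```

Call:
{"method": "arm_command", "body": {"series": [{"ax":0,"ay":0,"az":0.0436,"dx":-0.15,"dy":0.34,"dz":0,"grip":1},{"ax":0,"ay":0,"az":0.0873,"dx":-0.3,"dy":0.68,"dz":0,"grip":1},{"ax":0,"ay":0,"az":0.0873,"dx":-0.3,"dy":0.68,"dz":0,"grip":1},{"ax":0,"ay":0,"az":0.0873,"dx":-0.3,"dy":0.68,"dz":0,"grip":1},{"ax":0,"ay":0,"az":0.0873,"dx":-0.3,"dy":0.68,"dz":0,"grip":1},{"ax":0,"ay":0,"az":0.0873,"dx":-0.3,"dy":0.68,"dz":0,"grip":1},{"ax":0,"ay":0,"az":0.0873,"dx":-0.3,"dy":0.68,"dz":0,"grip":1},{"ax":0,"ay":0,"az":0.0436,"dx":-0.15,"dy":0.34,"dz":0,"grip":1},{"ax":0,"ay":0,"az":0,"dx":0,"dy":0,"dz":0,"grip":1},{"ax":0,"ay":0,"az":0,"dx":0,"dy":0,"dz":0,"grip":1}]}}

```text
time_s: 16.25
ee_pos: [0.6093, -0.0207, 0.1354]
eef_rot: [-3.064, 0.678, 0.0]
ft_force: [-1.2, 6.0, 4.8]
grip_width: 0.176
gripper_force: 40.0
```

```bash
python3 -c "
from h import *
st()"
```

```text
t 16.25 pos [ 0.6093 -0.0207  0.1354] F [-1.2  6.   4.8] w 0.176 39.96109419967979 phi -46.62 rad 0.0839 yaw -24.97 tilt [0.0006 0.0035] vel 0.003 j [-0.15  0.28  1.73  0.    1.13  1.85]
d cm [-0.2    0.718 -0.002]
```

Call:
{"method": "arm_command", "body": {"series": [{"ax":0,"ay":0,"az":0.0436,"dx":-0.1,"dy":0.36,"dz":0,"grip":1},{"ax":0,"ay":0,"az":0.0873,"dx":-0.28,"dy":0.68,"dz":0,"grip":1},{"ax":0,"ay":0,"az":0.0873,"dx":-0.3,"dy":0.68,"dz":0,"grip":1},{"ax":0,"ay":0,"az":0.05,"dx":-0.18,"dy":0.42,"dz":0,"grip":1},{"ax":0,"ay":0,"az":0.02,"dx":-0.05,"dy":0.12,"dz":0,"grip":1},{"ax":0,"ay":0,"az":0,"dx":0,"dy":0,"dz":0,"grip":1},{"ax":0,"ay":0,"az":0,"dx":0,"dy":0,"dz":0,"grip":1},{"ax":0,"ay":0,"az":0,"dx":0,"dy":0,"dz":0,"grip":1},{"ax":0,"ay":0,"az":0,"dx":0,"dy":0,"dz":0,"grip":1}]}}

```text
time_s: 17.15
ee_pos: [0.5896, -0.0338, 0.1353]
eef_rot: [-2.933, 1.11, 0.004]
ft_force: [-1.7, 9.7, 6.8]
grip_width: 0.17
gripper_force: 40.1
```

```bash
python3 -c "
from h import *
st()
a=snap('side','s5.png')[200:340,230:370,::-1];b=snap('top','t5.png')[150:270,230:350,::-1]
cv2.imwrite('pics/s5c.png',np.hstack([cv2.resize(i,(400,400),interpolation=cv2.INTER_CUBIC) for i in(a,b)]))"
```

```text
t 17.15 pos [ 0.5896 -0.0338  0.1353] F [-1.7  9.7  6.8] w 0.17 40.14699393650517 phi -62.89 rad 0.0832 yaw -41.46 tilt [-0.0005  0.0059] vel 0.002 j [-0.18  0.24  1.77  0.01  1.13  2.11]
d cm [-0.134  0.743 -0.002]
```

View pics/s5c.png

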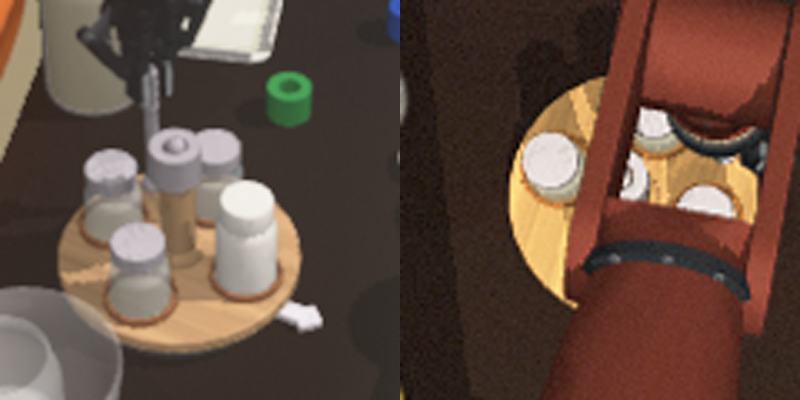

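The bottle (left crop (247,240)) now stands at the pointer (300,318), the collar is on the hub, all jars are upright, and the post is gripped. I do a quick numeric check before handing in.

```bash
python3 -c "
from h import *
s=cv2.cvtColor(cv2.imread('pics/s5.png'),cv2.COLOR_BGR2HSV)[262:284,305:330]
m=((s[:,:,2]>185)&(s[:,:,1]<40));v,u=np.nonzero(m);c=(u.mean()+305,v.mean()+262);print('cap px',c,len(u))
for a in(155,162,169): print(a,proj('side',[*(C+.065*np.array([np.cos(np.radians(a)),np.sin(np.radians(a))])),.115]))
"
```

```text
cap px (np.float64(317.46762589928056), np.float64(272.11870503597123)) 278
155 [315.68348944 271.93576654]
162 [317.39418206 269.88254842]
169 [318.72120847 267.71405353]
```

```bash
python3 -c "
from workcell import env
print(env.job_done())"
```

```text
the job is handed in; nothing more can be done
None
```

The job is handed in, with no verdict shown: the collar sits on the hub, released, and the gripper holds the post still at about 40 N with the bottle facing the pointer to within a few degrees by the side camera.

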